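# Sweep the used connector caps into the return bay

### The job

Clear up after the ECG practical: with closed fingers, sweep the red, the yellow and the green connector cap across the desk into the blue return bay, so that each lies flat and wholly inside its walls, behind the line of its open mouth. Only push them along the desk: do not pick up, tip or flick them. Leave the black cap, the gel jar, the tape roll, the phone and the marker where they are.

Things in the scene. Friction and masses are not known exactly. Their poses are not given: they have to be found in the camera images.
- bay: blue return bay fixed to the desk: three upright walls 26 mm high and 6 mm thick round a dark grey film, no raised floor or lip, so that things slide straight in. Origin on the desk at the centre of its floor; its x axis points from the open mouth to the back wall, z up. Inside it is 90 mm deep (mouth line at x = -45 mm, back wall's face at +45 mm) and 200 mm wide (side walls' faces at y = -100 and +100 mm).
- red_cap: a loose round red plastic connector cap lying flat on the desk, 32 mm diameter, 14 mm high plus a 3 mm steel stud on top, about 25 g; origin at the centre of its underside, z up. To be swept into the bay; it starts on the desk before the bay's mouth, its centre 75 to 125 mm outside the mouth line.
- yellow_cap: a loose round yellow plastic connector cap lying flat on the desk, 32 mm diameter, 14 mm high plus a 3 mm steel stud on top, about 25 g; origin at the centre of its underside, z up. To be swept into the bay; it starts on the desk before the bay's mouth, its centre 75 to 125 mm outside the mouth line.
- green_cap: a loose round green plastic connector cap lying flat on the desk, 32 mm diameter, 14 mm high plus a 3 mm steel stud on top, about 25 g; origin at the centre of its underside, z up. To be swept into the bay; it starts on the desk before the bay's mouth, its centre 75 to 125 mm outside the mouth line.
- black_cap: a loose round black plastic connector cap lying flat on the desk, 32 mm diameter, 14 mm high plus a 3 mm steel stud on top, about 25 g; origin at the centre of its underside, z up. To be left alone; it lies in the same row as the coloured ones. In the bay's frame the four caps lie side by side in a rough row about 70 mm apart in y (about -105, -35, 35, 105 mm), in any order.
- gel_jar: white jar with a blue cap, 42 mm diameter, 50 mm high, loose, left of the row of caps beside the bay's mouth (about y = +175 mm in the bay's frame); origin at the centre of its underside. Bystander.
- tape_roll: tan ring-shaped tape roll lying flat, 52 mm diameter, 24 mm high, loose, right of the row of caps (about y = -175 mm in the bay's frame); origin at the centre of its underside. Bystander.
- phone: black phone lying flat, 150 x 74 x 9 mm, long side along its x; origin at the centre of its underside; on the left of the desk. Bystander.
- marker: white marker pen with black cap lying flat along its x axis, about 137 mm long, 14 mm wide; origin under its middle; on the right of the desk. Bystander.

How it is judged (in metres and radians):
At the end, for the whole second after the job is handed in: The red, yellow and green caps all lie flat (within 0.15 rad, underside less than 6 mm above the desk), at rest and wholly within the bay's walls and behind its mouth line (2 mm tolerance), and no bystander has moved more than 15 mm (x of red_cap in the frame of bay between -0.031 and 0.036 m and y of red_cap in the frame of bay between -0.091 and 0.091 m and height (world z) of each of red_cap, yellow_cap, green_cap below 0.006 m and angle between each of red_cap, yellow_cap, green_cap's own z axis and vertical below 0.15 rad and linear speed of each of red_cap, yellow_cap, green_cap below 0.02 m/s and x of yellow_cap in the frame of bay between -0.031 and 0.036 m and y of yellow_cap in the frame of bay between -0.091 and 0.091 m and x of green_cap in the frame of bay between -0.031 and 0.036 m and y of green_cap in the frame of bay between -0.091 and 0.091 m and distance of each of black_cap, gel_jar, tape_roll, phone, marker from where it was at the start of the episode below 0.015 m); the robot touches nothing.
It fails at once if a coloured cap is lifted more than 12 mm off the desk or tipped over 0.5 rad (height (world z) of any of red_cap, yellow_cap, green_cap above 0.012 m or angle between any of red_cap, yellow_cap, green_cap's own z axis and vertical above 0.5 rad).
It fails at once if a coloured cap is flicked (faster than 0.8 m/s) (linear speed of any of red_cap, yellow_cap, green_cap above 0.8 m/s).
It fails at once if the black cap is shifted by more than 15 mm (distance of black_cap from where it was at the start of the episode above 0.015 m).
It fails at once if another bystander (jar, tape roll, phone, marker) is shifted by more than 15 mm (distance of any of gel_jar, tape_roll, phone, marker from where it was at the start of the episode above 0.015 m).
It fails at once if a bystander is tipped over 0.3 rad (angle between any of black_cap, gel_jar, tape_roll, phone, marker's own z axis and vertical above 0.3 rad).
It also fails if it takes over 48 s, if anything falls off the work surface, if the arm or the gripper's body presses on something with over 40 N, if the wrist force passes 120 N, or if a joint passes its speed limit or range.

### The arm

A 6-joint arm with a two-finger parallel gripper is mounted at the origin on the work surface. World frame = base frame: x ahead of the robot, y to its left, z up, the work surface at z = 0. Lengths are in m, angles in degrees, forces in N, time in s.
With the tool pointing down it reaches from about 0.35 to 0.875 m from the base axis. Payload 4.2 kg.
Tool frame: the origin (TCP) lies midway between the tips of the shut fingers; the grasp point (between the pads) lies 19 mm behind it; z points along the fingers, y is the direction in which the jaws open and shut (so a half turn about z gives the same grasp; the last joint's range is limited). The gripper opens to 87 mm and grips with 3 to 60 N. Pads are 19 mm wide; open, the fingers measure 117 mm over their backs; the gripper's body (75 mm by 190 mm) begins 51 mm behind the grasp point.
Start: joints at [-55.027, 22.042, 0.453, 0, -68.411, -14.817], TCP at [0.215, -0.587, 0.223] pointing down, gripper open.
Joint ranges: [-179.83, 179.83], [-69.29, 118.12], [-61.27, 80.66], [-181.25, 117.63], [-171.15, -9.14], [-177.46, 177.46]. Speed limits (degrees/s): [159.86, 159.86, 180, 180, 180, 180].

### API

Orientations are given as a 3x3 rotation matrix whose columns are the frame's x, y, z axes.
In Python, from station import sense, capture, get_calibration, finish_job, spot_in, spot_point gives the robot as it stands.
- The arm moves only by the shell command python3 -m inch 'ROWS'. ROWS is JSON, a list of rows, each an object with "fingers": the finger opening in cm, from 0 to 8.7; "delta_pos": the shift along the tool's x, y, z in cm, a list of three; "spin": the turn about the tool's z in degrees. In form: [{"fingers": fingers, "delta_pos": [dx, dy, dz], "spin": spin}, ...]. A call has 1 to 20 rows; each row is the pose to reach, as a shift and turn from the pose commanded when the call began, along the tool's axes at that moment; what a row does not reach only later rows make up. A row lasts 1/10 s, in which the tool goes at most 50 mm and 8.59 degrees, less where a joint would pass 70% of its speed; a pose out of reach is approached as far as the arm can. A call with a gripper value outside its range is refused whole. The fingers move at their own pace and stop on an object; the grip force is fixed at half the most. Time passes only in rows, so rows that repeat a pose let the fingers close. It gives the time, the measured TCP pose, the force and the opening at its end, in the units of the state.
- sense(): the state, without advancing time (a new reading comes with each control period).
- capture(name): name is "scene" or "top" or "wrist"; returns the picture (420x560x3 uint8, red, green, blue); there is no depth.
- get_calibration(name): a dict with "K" (3x3 intrinsics, pixels), "T" (4x4, takes a point from camera to world coordinates). Camera axes: x right, y up, looking along -z (the intrinsics and any distortion apply to the point x, -y, -z); pixel columns grow to the right and rows downward; lengths in m; the calibration is good to about 2 mm. A picture is of the moment at which its call begins: read the wrist's pose just before it. get_calibration takes no time and is no camera call; for the wrist camera it gives the pose at the moment of the call.
- finish_job(): hands the job in, once; it reports no verdict.
Trained networks look in the newest picture that a camera, given by its name, has taken for a name from the list of things; names that differ only in an ending like _2 or _b are one class to them, and where a whole thing is asked for, a point or a joint stands for the part that bears it (a point fixed in the world has none). Each returns a list of dicts, best first, with "conf" (0 to 1); they miss things now and then, are a little off and sometimes report something else, mostly with a low value. They report only what shows in the picture. A call takes as long as a camera call.
- spot_in(camera, target): "extent" ([left, top, right, bottom] as shares, 0 to 1, of the picture: columns of its width, rows of its height, round what is visible of it).
- spot_point(camera, target): "location" ([column, row] as shares, 0 to 1, of the picture: columns of its width, rows of its height: a listed point, or the origin of a listed thing).
The state is a dict: "time_s": time; "joints": joint angles; "joint_velocities": joint speeds; "effort": joint torques, N m; "tcp_pos": TCP position; "ee_rot": TCP orientation; "wrist_force": force on the tool from outside, world axes, zero at the start; "moment": the same for the moment, N m; "gripper_width": opening from 0.0 (shut) to 1.0 (fully open).
Only numpy, scipy, OpenCV 4.12 (cv2) and the standard library are available. Lean on these libraries where they do the work, as an engineer would, in place of code of your own. Each camera call takes 0.05 s, during which the arm holds its last target.

## Working session

There is one attempt and no reset: what is moved stays moved. The work goes in short steps, Python scripts to look and compute and a shell command to move; the robot and the scene stay as the last step left them, time stands still between calls to the robot, and variables do not carry over. Pictures are saved under pics/ and viewed, and the job is handed in when it is done.

```bash
mkdir -p pics; ls
python3 - <<'E'
from station import *
import cv2
for n in ("scene","top"):
    im=capture(n); cv2.imwrite(f"pics/{n}0.png",im[:,:,::-1])
    c=get_calibration(n); print(n,c)
    for t in ["red_cap","yellow_cap","green_cap","black_cap","bay","gel_jar","tape_roll","phone","marker"]:
        print(t,[( [round(v,3) for v in d["location"]],round(d["conf"],2)) for d in spot_point(n,t)[:2]])
s=sense();print(s)
E
```

```text
pics
scene {'K': array([[545.75601167,   0.        , 283.57737552],
       [  0.        , 545.75601167, 211.67659838],
       [  0.        ,   0.        ,   1.        ]]), 'T': array([[ 5.89327207e-01, -6.63230773e-01,  4.61322430e-01,
         1.14295074e+00],
       [ 8.07894450e-01,  4.83779342e-01, -3.36547331e-01,
        -4.57955914e-01],
       [ 3.02853004e-05,  5.71036329e-01,  8.20924789e-01,
         1.14484966e+00],
       [ 0.00000000e+00,  0.00000000e+00,  0.00000000e+00,
         1.00000000e+00]])}
red_cap [([0.555, 0.492], 0.71)]
yellow_cap [([0.5, 0.512], 0.41)]
green_cap [([0.466, 0.549], 0.43)]
black_cap []
bay [([0.549, 0.632], 0.86), ([0.424, 0.56], 0.39)]
gel_jar [([0.631, 0.516], 0.83)]
tape_roll [([0.424, 0.684], 0.62)]
phone [([0.717, 0.317], 0.58)]
marker [([0.213, 0.64], 0.86)]
top {'K': array([[470.42809438,   0.        , 278.92663826],
       [  0.        , 470.42809438, 203.64015318],
       [  0.        ,   0.        ,   1.        ]]), 'T': array([[-0.0138129 ,  0.99631903, -0.0846026 ,  0.42667086],
       [-0.99979131, -0.01248821,  0.01616709,  0.007
[... 583 characters left out ...]
79e-03,
       -6.84106205e+01, -1.48146537e+01]), 'joint_velocities': array([-0.01409024,  0.04656462, -0.01029559, -0.00060829, -0.0160402 ,
       -0.00480875]), 'effort': array([-2.79735432e-04, -3.90474522e+01,  1.87626582e+01,  4.22438443e+00,
        1.55412359e-02, -1.69671398e-05]), 'tcp_pos': array([ 0.21539104, -0.58668582,  0.2225387 ]), 'ee_rot': array([[-9.38744200e-01, -3.44614750e-01,  1.60651528e-05],
       [-3.44614750e-01,  9.38744200e-01,  2.26081079e-05],
       [-2.28721565e-05,  1.56869415e-05, -1.00000000e+00]]), 'wrist_force': array([-0.29552359,  0.18233283,  0.53613317]), 'moment': array([ 0.03448495, -0.04989468, -0.01130421]), 'gripper_width': 1.003095012417596}
```

View pics/top0.png

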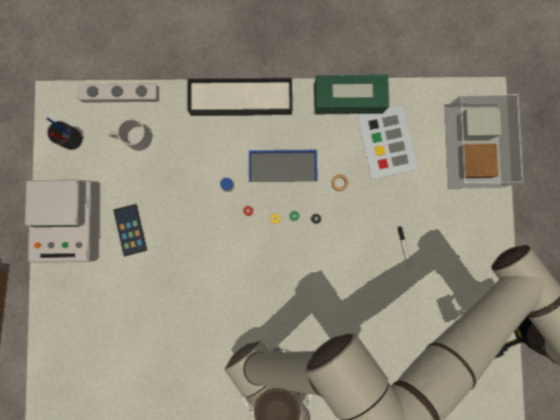

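View pics/scene0.png

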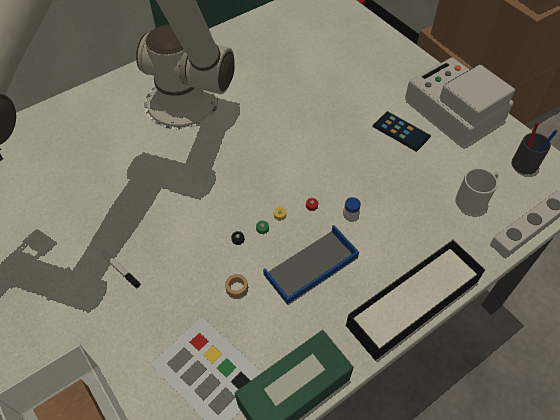

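The top view shows red at (248,211), yellow (275,218), green (294,216) and black (316,218). The bay is centred at about (283,166) with its mouth facing the robot. The jar is at (227,184) and the tape at (340,183). Next I measure these from colours in both views.

```bash
cat > h.py <<'E'
import numpy as np, cv2
from station import *
def ray(name,u,v,z,c=None):
    c=c or get_calibration(name); K,T=c["K"],c["T"]
    d=np.array([(u-K[0,2])/K[0,0],-(v-K[1,2])/K[1,1],-1]); d=T[:3,:3]@d; o=T[:3,3]
    return o+d*(z-o[2])/d[2]
def proj(name,p):
    c=get_calibration(name);K,T=c["K"],c["T"]; q=T[:3,:3].T@(np.array(p)-T[:3,3])
    return K[0,0]*q[0]/-q[2]+K[0,2], K[1,1]*-q[1]/-q[2]+K[1,2]
def blob(im,box,hs,smin=90,vmin=30,vmax=255):
    l,t,r,b=box; h=cv2.cvtColor(im[t:b,l:r],cv2.COLOR_RGB2HSV); 
    m=np.zeros(h.shape[:2],bool)
    for a,e in hs: m|=(h[...,0]>=a)&(h[...,0]<=e)
    m&=(h[...,1]>=smin)&(h[...,2]>=vmin)&(h[...,2]<=vmax)
    n,lab,st,ce=cv2.connectedComponentsWithStats(m.astype(np.uint8))
    if n<2: return None
    i=1+np.argmax(st[1:,4]); return ce[i]+[l,t],st[i,4],(st[i,:4]+[l,t,0,0]),np.argwhere(lab==i)[:,::-1]+[l,t]
E
python3 - <<'E'
from h import *
B={"top":{"red":(238,201,258,221),"yellow":(266,208,285,228),"green":(285,206,304,226),"black":(306,208,326,228),"jar":(217,174,237,194),"tape":(329,172,351,194),"bay":(240,140,325,190)},
"scene":{"red":(300,193,324,216),"yellow":(270,203,290,224),"green":(253,217,272,237),"black":(229,228,248,248),"tape":(220,270,252,302),"jar":(340,193,364,223),"bay":(258,222,362,306)}}
H={"red":[(0,8),(172,180)],"yellow":[(20,33)],"green":[(45,90)],"black":[(0,180)],"jar":[(100,130)],"tape":[(5,20)],"bay":[(105,130)]}
for n in B:
    im=capture(n)
    for k,bx in B[n].items():
        kw=dict(smin=0,vmin=0,vmax=75) if k=="black" else dict(smin=90)
        r=blob(im,bx,H[k],**kw)
        z={"jar":.045,"tape":.02,"bay":.02}.get(k,.011)
        if r: print(n,k,r[0].round(1),r[1],r[2],ray(n,*r[0],z).round(4))
        if k=="bay":
            q=cv2.boxPoints(cv2.minAreaRect(r[3].astype(np.float32)))
            for p in q: print('  ',p.round(1),ray(n,*p,.026).round(4),ray(n,*p,0).round(4))
    l,t,r_,b=(200,130,360,240) if n=="top" else (220,180,380,310)
    cv2.imwrite(f"pics/{n}z.png",cv2.resize(im[t:b,l:r_,::-1],None,fx=4.5,fy=4.5,interpolation=cv2.INTER_CUBIC))
E
```

```text
top red [247.7 210.5] 76 [243 206  10  10] [0.5296 0.08   0.011 ]
top yellow [274.9 218.1] 88 [270 213  11  11] [ 0.5052 -0.0034  0.011 ]
top green [294.  215.5] 41 [290 212   9   8] [ 0.5124 -0.0623  0.011 ]
top black [315.4 218.5] 35 [312 215   8   8] [ 0.5022 -0.1282  0.011 ]
top jar [226.  183.6] 104 [221 178  12  12] [0.6096 0.143  0.045 ]
top tape [339.6 182.3] 113 [332 175  16  16] [ 0.6127 -0.2047  0.02  ]
top bay [281.7 158. ] 223 [249 150  68  31] [ 0.6905 -0.0268  0.02  ]
   [248.6 150.9] [0.7126 0.0751 0.026 ] [0.7178 0.0763 0.    ]
   [315.9 149.9] [ 0.7136 -0.1329  0.026 ] [ 0.7188 -0.1355  0.    ]
   [316.4 179. ] [ 0.6229 -0.1324  0.026 ] [ 0.6265 -0.135   0.    ]
   [249. 180.] [0.6222 0.0745 0.026 ] [0.6257 0.0757 0.    ]
scene red [311.6 204.1] 119 [306 198  12  13] [0.5288 0.0787 0.011 ]
scene yellow [279.5 213.2] 127 [274 207  12  13] [ 0.5036 -0.0041  0.011 ]
scene green [262.1 227.1] 113 [256 221  13  13] [ 0.5121 -0.0636  0.011 ]
scene black [237.4 238.1] 129 [231 231  14  14] [ 0.5028 -0.1309  0.011 ]
scene tape [236.3 285.6] 326 [225 274  23  24] [ 0.6138 -0.2061  0.02  ]
scene jar [352.2 204.7] 185 [345 198  16  15] [0.608  0.1426 0.045 ]
scene bay [317.8 269.7] 856 [264 225  95  79] [ 0.6914 -0.0296  0.02  ]
   [261.7 270.4] [ 0.6187 -0.1383  0.026 ] [ 0.6065 -0.1309 -0.    ]
   [338.5 221.5] [0.6179 0.0929 0.026 ] [0.6057 0.1057 0.    ]
   [360.8 256.4] [0.7258 0.0723 0.026 ] [0.7161 0.0846 0.    ]
   [284.  305.4] [ 0.7205 -0.1486  0.026 ] [ 0.7107 -0.1414  0.    ]
```

View pics/topz.png

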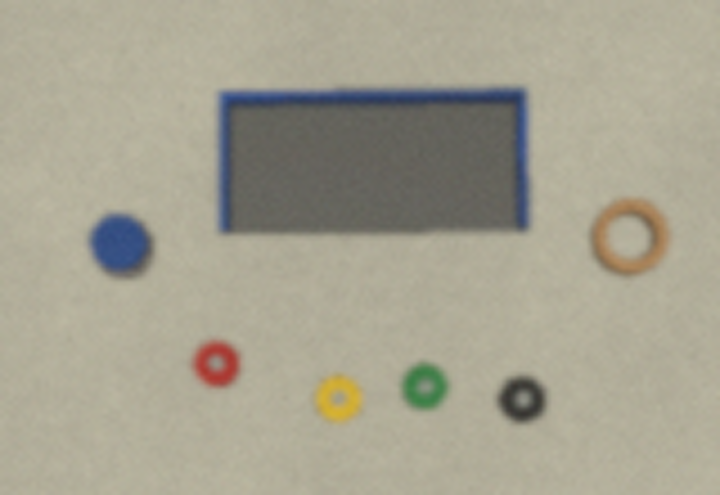

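View pics/scenez.png

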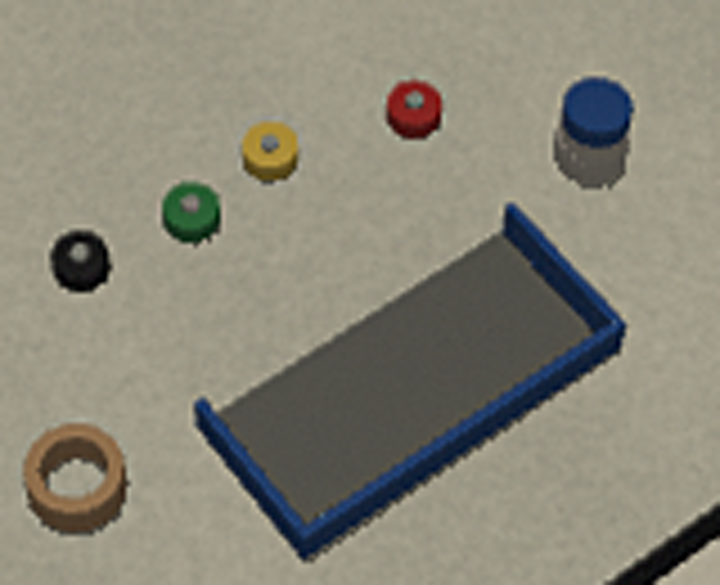

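```bash
cat > g.py <<'E'
import sys,numpy as np
from station import sense
# usage: g.py x y z headingdeg ; heading= world direction of tool -x
x,y,z,h=map(float,sys.argv[1:5]); s=sense(); R=s["ee_rot"]
d=R.T@(np.array([x,y,z])-s["tcp_pos"])*100
a=np.radians(h); t=-np.array([np.cos(a),np.sin(a),0])
print("delta cm",d.round(2),"spin",np.degrees(np.arctan2(t@R[:,1],t@R[:,0])).round(2),"tcp",s["tcp_pos"].round(4),"F",s["wrist_force"].round(2),"g",round(s["gripper_width"],3),"t",s["time_s"])
E
python3 g.py .487 .097 .1 -22.6
```

```text
delta cm [-49.06  54.82  12.26] spin 42.76 tcp [ 0.2154 -0.5867  0.2226] F [0.06 0.25 0.92] g 1.0 t 1.1
```

```bash
python3 -m inch '[{"fingers":0,"delta_pos":[-2,2,0],"spin":5},{"fingers":0,"delta_pos":[-5,5.5,0],"spin":10},{"fingers":0,"delta_pos":[-8,9,0],"spin":15},{"fingers":0,"delta_pos":[-11,12.5,0],"spin":20},{"fingers":0,"delta_pos":[-14,16,0],"spin":25},{"fingers":0,"delta_pos":[-17,19.5,0],"spin":30},{"fingers":0,"delta_pos":[-20,23,0],"spin":35},{"fingers":0,"delta_pos":[-23,26,0],"spin":40},{"fingers":0,"delta_pos":[-26,29,0],"spin":42.8},{"fingers":0,"delta_pos":[-29,32.5,2],"spin":42.8},{"fingers":0,"delta_pos":[-32,36,4],"spin":42.8},{"fingers":0,"delta_pos":[-35,39,6],"spin":42.8},{"fingers":0,"delta_pos":[-38,42.5,8],"spin":42.8},{"fingers":0,"delta_pos":[-41,46,10],"spin":42.8},{"fingers":0,"delta_pos":[-44,49,11],"spin":42.8},{"fingers":0,"delta_pos":[-46.5,52,12],"spin":42.8},{"fingers":0,"delta_pos":[-48.2,54,12.3],"spin":42.8},{"fingers":0,"delta_pos":[-49.1,54.8,12.3],"spin":42.8},{"fingers":0,"delta_pos":[-49.1,54.8,12.3],"spin":42.8},{"fingers":0,"delta_pos":[-49.1,54.8,12.3],"spin":42.8}]'; python3 g.py .487 .097 .005 -22.6
python3 - <<'E'
from h import *
cv2.imwrite("pics/w1.png",capture("wrist")[:,:,::-1]); cv2.imwrite("pics/s1.png",capture("scene")[:,:,::-1])
c=get_calibration("wrist")
E
```

```text
time_s: 3.1
tcp_pos: [0.4871, 0.0963, 0.0997]
ee_rot: [[-0.923, 0.385, -0.0], [0.385, 0.923, -0.0], [0.0, -0.0, -1.0]]
wrist_force: [-0.9, 0.3, 0.2]
gripper_width: 0.004
delta cm [0.03 0.07 9.47] spin -0.07 tcp [0.4871 0.0963 0.0997] F [-0.92  0.27  0.2 ] g 0.004 t 3.1
```

View pics/w1.png

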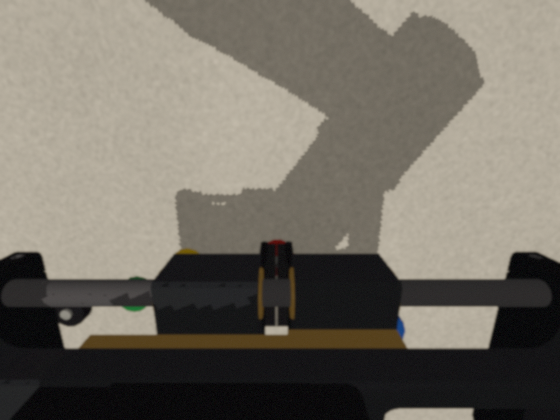

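View pics/s1.png

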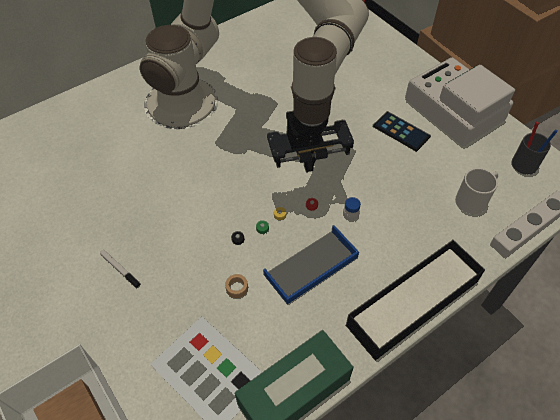

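In the scene picture the shut fingers stand behind the red cap at about (312,165). The wrist view shows red centred on the fingers at column 277. I lower the tool and push partway.

```bash
python3 -m inch '[{"fingers":0,"delta_pos":[0,0.07,3],"spin":0},{"fingers":0,"delta_pos":[0,0.07,6],"spin":0},{"fingers":0,"delta_pos":[0,0.07,8],"spin":0},{"fingers":0,"delta_pos":[0,0.07,9],"spin":0},{"fingers":0,"delta_pos":[0,0.07,9.4],"spin":0},{"fingers":0,"delta_pos":[0,0.07,9.5],"spin":0},{"fingers":0,"delta_pos":[0,0.07,9.5],"spin":0}]' && python3 -m inch '[{"fingers":0,"delta_pos":[-0.6,0,0],"spin":0},{"fingers":0,"delta_pos":[-1.2,0,0],"spin":0},{"fingers":0,"delta_pos":[-1.8,0,0],"spin":0},{"fingers":0,"delta_pos":[-2.4,0,0],"spin":0},{"fingers":0,"delta_pos":[-3,0,0],"spin":0},{"fingers":0,"delta_pos":[-3.6,0,0],"spin":0},{"fingers":0,"delta_pos":[-4.2,0,0],"spin":0},{"fingers":0,"delta_pos":[-4.8,0,0],"spin":0},{"fingers":0,"delta_pos":[-5.4,0,0],"spin":0},{"fingers":0,"delta_pos":[-6,0,0],"spin":0},{"fingers":0,"delta_pos":[-6.5,0,0],"spin":0},{"fingers":0,"delta_pos":[-6.8,0,0],"spin":0},{"fingers":0,"delta_pos":[-7,0,0],"spin":0},{"fingers":0,"delta_pos":[-7,0,0],"spin":0}]'; python3 g.py .636 .035 .005 -22.6
cat > look.py <<'E'
import sys
from h import *
im=capture("scene"); cv2.imwrite(f"pics/{sys.argv[1]}.png",cv2.resize(im[170:310,210:390,::-1],None,fx=4,fy=4,interpolation=cv2.INTER_CUBIC))
H={"red":[(0,8),(172,180)],"yellow":[(20,33)],"green":[(45,90)]}
for k in H:
    r=blob(im,(225,185,350,290),H[k])
    if r: print(k,r[0].round(1),r[1],ray("scene",*r[0],.011).round(4))
E
python3 look.py r1
```

```text
time_s: 3.9
tcp_pos: [0.4884, 0.0977, 0.0054]
ee_rot: [[-0.923, 0.385, 0.002], [0.385, 0.923, 0.001], [-0.001, 0.001, -1.0]]
wrist_force: [-0.1, 0.0, -0.0]
gripper_width: 0.002
time_s: 5.3
tcp_pos: [0.5526, 0.0706, 0.0045]
ee_rot: [[-0.923, 0.385, 0.0], [0.385, 0.923, 0.0], [-0.0, 0.0, -1.0]]
wrist_force: [0.0, -0.2, 0.6]
gripper_width: 0.004
delta cm [-9.07 -0.07 -0.05] spin -0.05 tcp [0.5526 0.0706 0.0045] F [ 0.02 -0.17  0.56] g 0.004 t 5.3
red [317.1 220.9] 127 [0.5778 0.0582 0.011 ]
yellow [279.  213.6] 113 [ 0.5038 -0.0061  0.011 ]
green [262.1 227.1] 112 [ 0.5121 -0.0637  0.011 ]
```

View pics/r1.png

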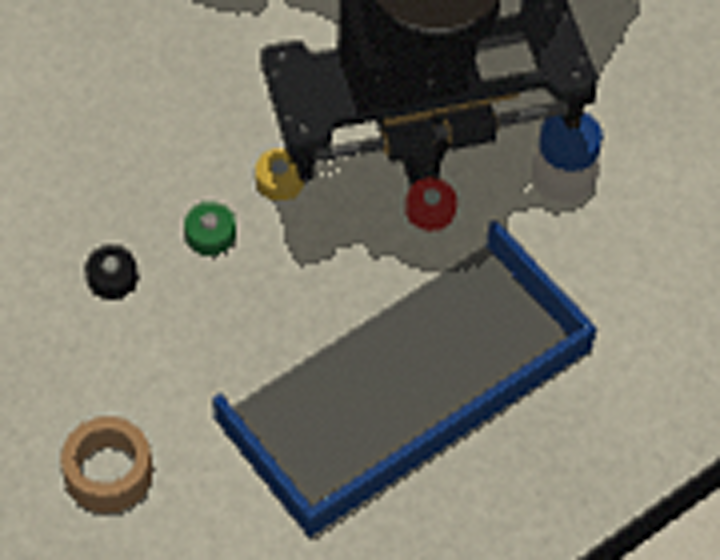

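The red cap is at zoom (431,204), flush with the fingers and tracking the intended line; the jar and yellow cap have not moved. I continue the push.

```bash
python3 -m inch '[{"fingers":0,"delta_pos":[-0.6,0,0],"spin":0},{"fingers":0,"delta_pos":[-1.2,0,0],"spin":0},{"fingers":0,"delta_pos":[-1.8,0,0],"spin":0},{"fingers":0,"delta_pos":[-2.4,0,0],"spin":0},{"fingers":0,"delta_pos":[-3,0,0],"spin":0},{"fingers":0,"delta_pos":[-3.6,0,0],"spin":0},{"fingers":0,"delta_pos":[-4.2,0,0],"spin":0},{"fingers":0,"delta_pos":[-4.8,0,0],"spin":0},{"fingers":0,"delta_pos":[-5.4,0,0],"spin":0},{"fingers":0,"delta_pos":[-6,0,0],"spin":0},{"fingers":0,"delta_pos":[-6.6,0,0],"spin":0},{"fingers":0,"delta_pos":[-7.2,0,0],"spin":0},{"fingers":0,"delta_pos":[-7.8,0,0],"spin":0},{"fingers":0,"delta_pos":[-8.3,0,0],"spin":0},{"fingers":0,"delta_pos":[-8.7,0,0],"spin":0},{"fingers":0,"delta_pos":[-9,0,0],"spin":0},{"fingers":0,"delta_pos":[-9,0,0],"spin":0}]'; python3 look.py r2; python3 g.py .455 .005 .1 -7
```

```text
time_s: 7.05
tcp_pos: [0.6357, 0.0358, 0.0045]
ee_rot: [[-0.923, 0.385, 0.0], [0.385, 0.923, 0.0], [-0.0, 0.0, -1.0]]
wrist_force: [-0.4, 0.1, 0.1]
gripper_width: 0.003
red [327.3 250.9] 147 [0.661  0.0243 0.011 ]
yellow [279.2 213.2] 120 [ 0.503  -0.0047  0.011 ]
green [262.1 227.1] 112 [ 0.5121 -0.0637  0.011 ]
delta cm [15.47 -9.8  -9.55] spin -15.66 tcp [0.6355 0.0359 0.0045] F [-0.81  1.07 -0.78] g 0.003 t 7.1
```

View pics/r2.png

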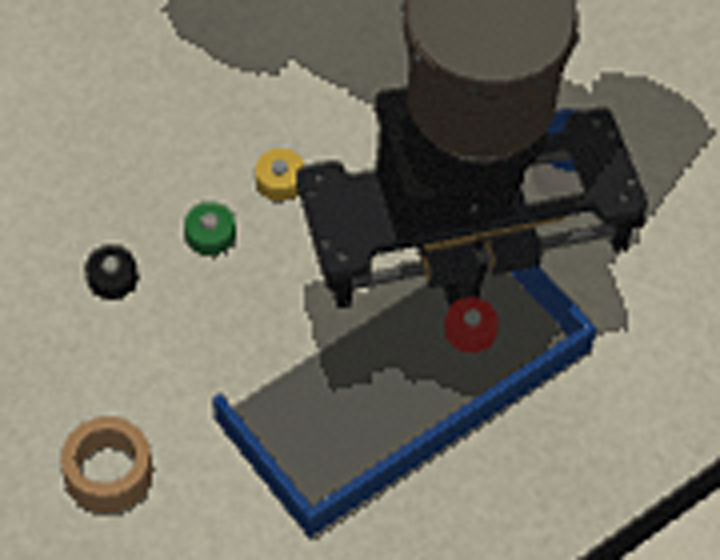

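Red sits inside the bay at (0.661, 0.024). I back off, lift and go behind yellow.

```bash
python3 -m inch '[{"fingers":0,"delta_pos":[1,0,0],"spin":0},{"fingers":0,"delta_pos":[2,0,-1],"spin":0},{"fingers":0,"delta_pos":[2.5,0,-4],"spin":0},{"fingers":0,"delta_pos":[3,0,-7],"spin":0},{"fingers":0,"delta_pos":[5,-2,-9.5],"spin":-4},{"fingers":0,"delta_pos":[8,-4,-9.5],"spin":-8},{"fingers":0,"delta_pos":[11,-6.5,-9.5],"spin":-13},{"fingers":0,"delta_pos":[13.5,-8.5,-9.5],"spin":-13},{"fingers":0,"delta_pos":[15.3,-9.8,-9.5],"spin":-13},{"fingers":0,"delta_pos":[15.3,-9.8,-9.5],"spin":-13},{"fingers":0,"delta_pos":[15.3,-9.8,-6],"spin":-13},{"fingers":0,"delta_pos":[15.3,-9.8,-3],"spin":-13},{"fingers":0,"delta_pos":[15.3,-9.8,-1],"spin":-13},{"fingers":0,"delta_pos":[15.3,-9.8,-0.3],"spin":-13},{"fingers":0,"delta_pos":[15.3,-9.8,0],"spin":-13},{"fingers":0,"delta_pos":[15.3,-9.8,0],"spin":-13}]'; python3 look.py y0; python3 g.py .632 -.0255 .005 -9.6
```

```text
time_s: 8.7
tcp_pos: [0.4571, 0.0048, 0.0051]
ee_rot: [[-0.986, 0.167, 0.001], [0.167, 0.986, 0.0], [-0.001, 0.0, -1.0]]
wrist_force: [-0.4, -1.5, -0.5]
gripper_width: 0.005
red [327.3 250.9] 147 [0.6609 0.0241 0.011 ]
yellow [279.6 213.3] 127 [ 0.5037 -0.0041  0.011 ]
green [262.1 227. ] 115 [ 0.5118 -0.0635  0.011 ]
delta cm [-17.73  -0.07   0.07] spin -0.02 tcp [0.4573 0.0048 0.0054] F [1.23 0.85 0.11] g 0.002 t 8.75
```

View pics/y0.png

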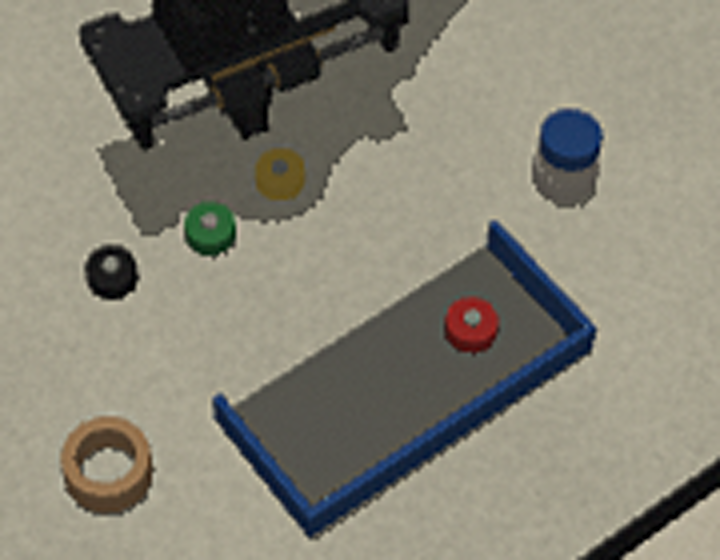

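Red is alone in the bay and the fingers stand behind yellow, in line with it. I push.

```bash
python3 -m inch '[{"fingers":0,"delta_pos":[-0.8,0,0.05],"spin":0},{"fingers":0,"delta_pos":[-1.5,0,0.05],"spin":0},{"fingers":0,"delta_pos":[-2.1,0,0.05],"spin":0},{"fingers":0,"delta_pos":[-2.7,0,0.05],"spin":0},{"fingers":0,"delta_pos":[-3.4,0,0.05],"spin":0},{"fingers":0,"delta_pos":[-4.1,0,0.05],"spin":0},{"fingers":0,"delta_pos":[-4.8,0,0.05],"spin":0},{"fingers":0,"delta_pos":[-5.5,0,0.05],"spin":0},{"fingers":0,"delta_pos":[-6.2,0,0.05],"spin":0},{"fingers":0,"delta_pos":[-6.9,0,0.05],"spin":0},{"fingers":0,"delta_pos":[-7.6,0,0.05],"spin":0},{"fingers":0,"delta_pos":[-8.2,0,0.05],"spin":0},{"fingers":0,"delta_pos":[-8.6,0,0.05],"spin":0},{"fingers":0,"delta_pos":[-8.8,0,0.05],"spin":0},{"fingers":0,"delta_pos":[-8.8,0,0.05],"spin":0}]'; python3 look.py y1; python3 g.py .632 -.0255 .005 -9.6
```

```text
time_s: 10.25
tcp_pos: [0.5434, -0.0103, 0.004]
ee_rot: [[-0.986, 0.168, 0.0], [0.168, 0.986, 0.0], [-0.0, 0.0, -1.0]]
wrist_force: [0.3, 0.3, -0.3]
gripper_width: 0.008
red [327.3 250.9] 146 [0.6609 0.0242 0.011 ]
yellow [291.5 233.7] 137 [ 0.5706 -0.0163  0.011 ]
green [265.8 230.2] 13 [ 0.5248 -0.0615  0.011 ]
delta cm [-9.01 -0.01 -0.1 ] spin -0.05 tcp [ 0.5432 -0.0103  0.004 ] F [0.41 0.34 0.67] g 0.005 t 10.3
```

```bash
python3 -m inch '[{"fingers":0,"delta_pos":[-0.6,0,0],"spin":0},{"fingers":0,"delta_pos":[-1.2,0,0],"spin":0},{"fingers":0,"delta_pos":[-1.8,0,0],"spin":0},{"fingers":0,"delta_pos":[-2.4,0,0],"spin":0},{"fingers":0,"delta_pos":[-3,0,0],"spin":0},{"fingers":0,"delta_pos":[-3.6,0,0],"spin":0},{"fingers":0,"delta_pos":[-4.2,0,0],"spin":0},{"fingers":0,"delta_pos":[-4.8,0,0],"spin":0},{"fingers":0,"delta_pos":[-5.4,0,0],"spin":0},{"fingers":0,"delta_pos":[-6,0,0],"spin":0},{"fingers":0,"delta_pos":[-6.6,0,0],"spin":0},{"fingers":0,"delta_pos":[-7.2,0,0],"spin":0},{"fingers":0,"delta_pos":[-7.8,0,0],"spin":0},{"fingers":0,"delta_pos":[-8.3,0,0],"spin":0},{"fingers":0,"delta_pos":[-8.7,0,0],"spin":0},{"fingers":0,"delta_pos":[-9,0,0],"spin":0},{"fingers":0,"delta_pos":[-9,0,0],"spin":0}]'; python3 look.py y2; python3 g.py .464 -.059 .004 -5.5
```

```text
time_s: 12.0
tcp_pos: [0.6323, -0.0254, 0.004]
ee_rot: [[-0.986, 0.168, 0.0], [0.168, 0.986, 0.0], [-0.0, 0.0, -1.0]]
wrist_force: [0.3, -0.7, -0.0]
gripper_width: 0.003
red [327.3 251. ] 145 [0.6612 0.024  0.011 ]
yellow [308.7 262.3] 152 [ 0.6594 -0.0313  0.011 ]
green [261.9 226.6] 101 [ 0.5104 -0.0632  0.011 ]
delta cm [16.01 -6.13  0.  ] spin -4.15 tcp [ 0.6321 -0.0254  0.004 ] F [ 0.13 -0.26  0.43] g 0.003 t 12.05
```

View pics/y2.png

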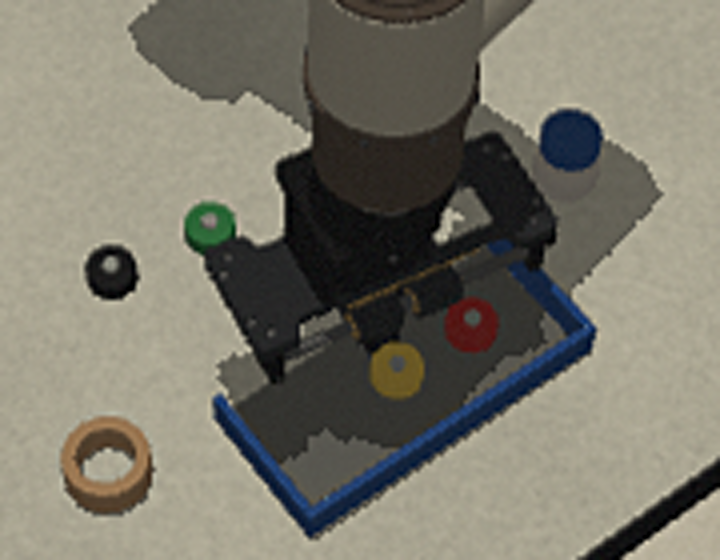

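Yellow is in the bay at (0.659, -0.031), clear of red. Next I go behind green.

```bash
python3 -m inch '[{"fingers":0,"delta_pos":[1,0,0],"spin":0},{"fingers":0,"delta_pos":[2,0,-1],"spin":0},{"fingers":0,"delta_pos":[2.5,0,-4],"spin":0},{"fingers":0,"delta_pos":[3,0,-7],"spin":0},{"fingers":0,"delta_pos":[6,-1,-9.5],"spin":-2.8},{"fingers":0,"delta_pos":[9.5,-3,-9.5],"spin":-2.8},{"fingers":0,"delta_pos":[12.5,-4.5,-9.5],"spin":-2.8},{"fingers":0,"delta_pos":[15,-5.9,-9.5],"spin":-2.8},{"fingers":0,"delta_pos":[16,-5.9,-9.5],"spin":-2.8},{"fingers":0,"delta_pos":[16,-5.9,-9.5],"spin":-2.8},{"fingers":0,"delta_pos":[16,-5.9,-6],"spin":-2.8},{"fingers":0,"delta_pos":[16,-5.9,-3],"spin":-2.8},{"fingers":0,"delta_pos":[16,-5.9,-1],"spin":-2.8},{"fingers":0,"delta_pos":[16,-5.9,-0.3],"spin":-2.8},{"fingers":0,"delta_pos":[16,-5.9,0],"spin":-2.8},{"fingers":0,"delta_pos":[16,-5.9,0],"spin":-2.8}]'; python3 look.py g0; python3 g.py .632 -.0776 .004 -6.9
```

```text
time_s: 13.65
tcp_pos: [0.4654, -0.0564, 0.0044]
ee_rot: [[-0.993, 0.119, 0.001], [0.119, 0.993, 0.0], [-0.001, 0.0, -1.0]]
wrist_force: [0.1, -0.3, -0.5]
gripper_width: 0.006
red [327.3 250.8] 145 [0.6607 0.0243 0.011 ]
yellow [308.8 262.3] 147 [ 0.6595 -0.0311  0.011 ]
green [262.1 227.1] 111 [ 0.5121 -0.0637  0.011 ]
delta cm [-16.79  -0.12   0.1 ] spin 0.09 tcp [ 0.4655 -0.0565  0.0047] F [-0.62  0.07  0.65] g 0.009 t 13.7
```

View pics/g0.png

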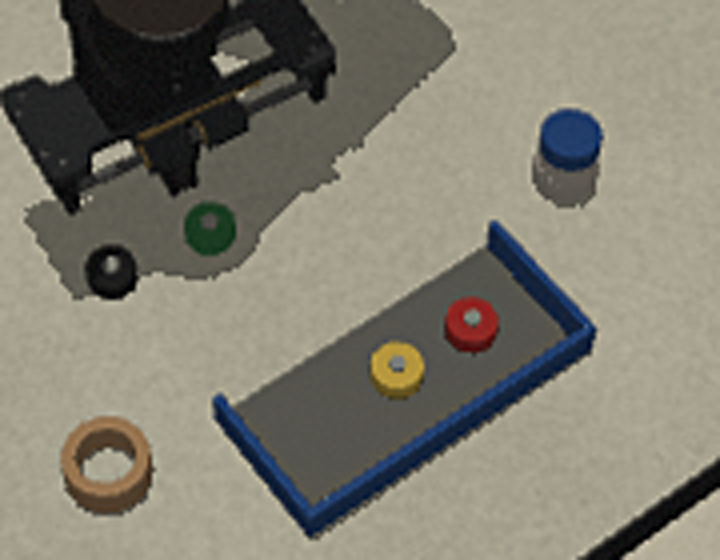

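```bash
python3 -m inch '[{"fingers":0,"delta_pos":[-0.8,-0.1,0.05],"spin":0},{"fingers":0,"delta_pos":[-1.5,-0.1,0.05],"spin":0},{"fingers":0,"delta_pos":[-2.1,-0.1,0.05],"spin":0},{"fingers":0,"delta_pos":[-2.7,-0.1,0.05],"spin":0},{"fingers":0,"delta_pos":[-3.4,-0.1,0.05],"spin":0},{"fingers":0,"delta_pos":[-4.1,-0.1,0.05],"spin":0},{"fingers":0,"delta_pos":[-4.8,-0.1,0.05],"spin":0},{"fingers":0,"delta_pos":[-5.5,-0.1,0.05],"spin":0},{"fingers":0,"delta_pos":[-6.2,-0.1,0.05],"spin":0},{"fingers":0,"delta_pos":[-6.9,-0.1,0.05],"spin":0},{"fingers":0,"delta_pos":[-7.5,-0.1,0.05],"spin":0},{"fingers":0,"delta_pos":[-7.9,-0.1,0.05],"spin":0},{"fingers":0,"delta_pos":[-8,-0.1,0.05],"spin":0},{"fingers":0,"delta_pos":[-8,-0.1,0.05],"spin":0}]'; python3 look.py g1; python3 g.py .632 -.0776 .004 -6.9
```

```text
time_s: 15.1
tcp_pos: [0.5438, -0.0672, 0.0035]
ee_rot: [[-0.993, 0.119, 0.0], [0.119, 0.993, 0.0], [-0.0, 0.0, -1.0]]
wrist_force: [0.3, -0.5, 0.1]
gripper_width: 0.003
red [327.3 250.9] 146 [0.6609 0.0242 0.011 ]
yellow [308.7 262.3] 148 [ 0.6595 -0.0312  0.011 ]
green [273.3 245.2] 120 [ 0.5713 -0.0717  0.011 ]
delta cm [-8.9   0.03 -0.05] spin 0.05 tcp [ 0.5436 -0.0672  0.0035] F [-0.47 -0.03 -0.2 ] g 0.003 t 15.15
```

View pics/g1.png

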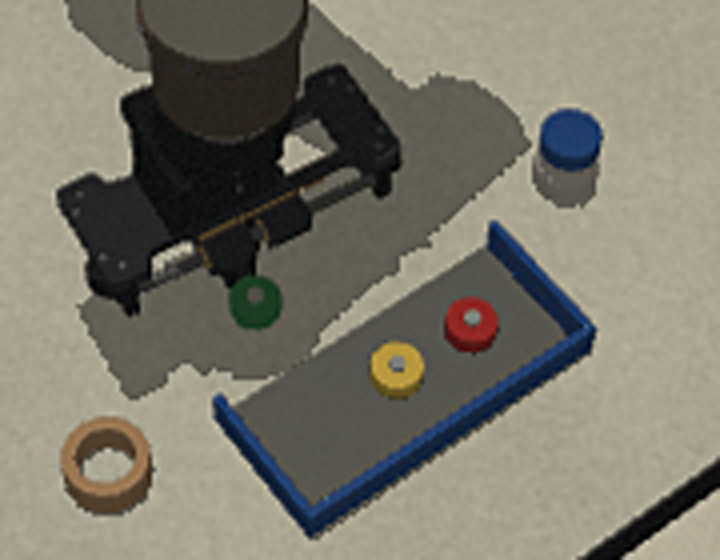

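Green tracks well (zoom (255,300)), with the black cap out of sight under the gripper. I push it the rest of the way, then withdraw.

```bash
python3 -m inch '[{"fingers":0,"delta_pos":[-0.6,0,0],"spin":0},{"fingers":0,"delta_pos":[-1.2,0,0],"spin":0},{"fingers":0,"delta_pos":[-1.8,0,0],"spin":0},{"fingers":0,"delta_pos":[-2.4,0,0],"spin":0},{"fingers":0,"delta_pos":[-3,0,0],"spin":0},{"fingers":0,"delta_pos":[-3.6,0,0],"spin":0},{"fingers":0,"delta_pos":[-4.2,0,0],"spin":0},{"fingers":0,"delta_pos":[-4.8,0,0],"spin":0},{"fingers":0,"delta_pos":[-5.4,0,0],"spin":0},{"fingers":0,"delta_pos":[-6,0,0],"spin":0},{"fingers":0,"delta_pos":[-6.6,0,0],"spin":0},{"fingers":0,"delta_pos":[-7.2,0,0],"spin":0},{"fingers":0,"delta_pos":[-7.8,0,0],"spin":0},{"fingers":0,"delta_pos":[-8.3,0,0],"spin":0},{"fingers":0,"delta_pos":[-8.7,0,0],"spin":0},{"fingers":0,"delta_pos":[-8.9,0,0],"spin":0},{"fingers":0,"delta_pos":[-8.9,0,0],"spin":0}]' && python3 -m inch '[{"fingers":0,"delta_pos":[1,0,0],"spin":0},{"fingers":0,"delta_pos":[2,0,-1],"spin":0},{"fingers":0,"delta_pos":[2.5,0,-4],"spin":0},{"fingers":0,"delta_pos":[3,0,-7],"spin":0},{"fingers":0,"delta_pos":[6,0,-11],"spin":0},{"fingers":0,"delta_pos":[10,0,-14],"spin":0},{"fingers":0,"delta_pos":[14,0,-16],"spin":0},{"fingers":0,"delta_pos":[18,0,-18],"spin":0},{"fingers":0,"delta_pos":[20,0,-18],"spin":0},{"fingers":0,"delta_pos":[20,0,-18],"spin":0},{"fingers":0,"delta_pos":[20,0,-18],"spin":0}]'; python3 look.py g2
python3 - <<'E'
from h import *
B={"top":{"red":(240,140,325,200),"yellow":(240,140,325,200),"green":(240,140,325,200),"black":(306,208,326,228),"jar":(217,174,237,194),"tape":(329,172,351,194)},
"scene":{"black":(229,228,248,248),"tape":(220,270,252,302),"jar":(340,193,364,223)}}
H={"red":[(0,8),(172,180)],"yellow":[(20,33)],"green":[(45,90)],"black":[(0,180)],"jar":[(100,130)],"tape":[(5,20)]}
for n in B:
    im=capture(n)
    for k,bx in B[n].items():
        kw=dict(smin=0,vmin=0,vmax=75) if k=="black" else dict(smin=90)
        r=blob(im,bx,H[k],**kw); z={"jar":.045,"tape":.02}.get(k,.011)
        if r: print(n,k,r[0].round(1),r[1],ray(n,*r[0],z).round(4))
    cv2.imwrite(f"pics/{n}_end.png",im[:,:,::-1])
print(sense()["time_s"])
E
```

```text
time_s: 16.85
tcp_pos: [0.6323, -0.0779, 0.0035]
ee_rot: [[-0.993, 0.119, 0.0], [0.119, 0.993, 0.0], [-0.0, 0.0, -1.0]]
wrist_force: [0.6, 0.4, -0.2]
gripper_width: 0.006
time_s: 17.95
tcp_pos: [0.433, -0.054, 0.1844]
ee_rot: [[-0.993, 0.118, 0.002], [0.118, 0.993, 0.0], [-0.002, 0.001, -1.0]]
wrist_force: [-0.6, 0.7, -0.1]
gripper_width: -0.001
red [327.3 250.9] 146 [0.6609 0.0242 0.011 ]
yellow [308.8 262.3] 147 [ 0.6595 -0.0311  0.011 ]
green [291.6 273.7] 137 [ 0.6601 -0.0824  0.011 ]
top red [265.  167.5] 89 [0.6628 0.0252 0.011 ]
top yellow [283.  167.8] 101 [ 0.6612 -0.0306  0.011 ]
top green [299.2 167.8] 60 [ 0.6606 -0.0813  0.011 ]
top black [309.8 225.2] 45 [ 0.4819 -0.1108  0.011 ]
top jar [226.  183.5] 103 [0.6099 0.143  0.045 ]
top tape [339.8 182.3] 111 [ 0.6128 -0.2051  0.02  ]
scene black [237.3 237.7] 139 [ 0.5017 -0.1304  0.011 ]
scene tape [236.3 285.6] 326 [ 0.6138 -0.2061  0.02  ]
scene jar [352.2 204.7] 185 [0.608  0.1426 0.045 ]
18.1
```

View pics/g2.png

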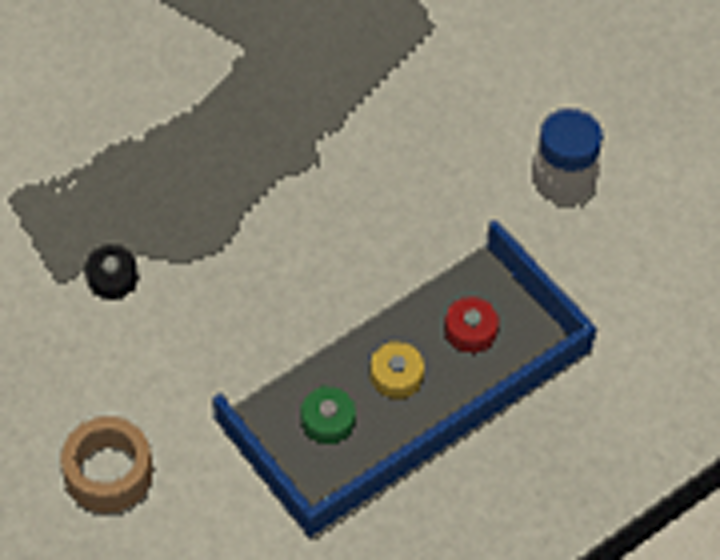

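View pics/scene_end.png

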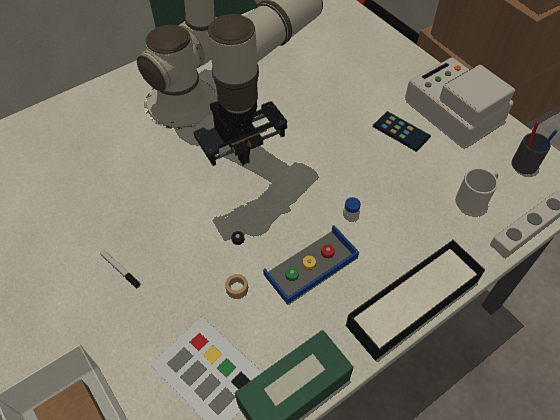

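View pics/top_end.png

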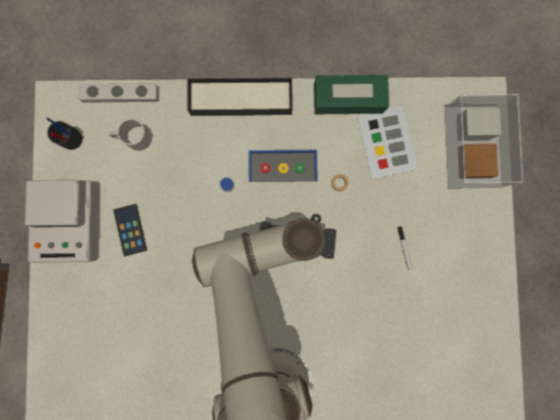

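All three caps are in the bay, in the scene crop at (472,323), (397,367) and (328,413), flat and centred front to back. The bystanders are where they were. The one odd reading, the top view's black blob, is the gripper partly covering that spot, and the scene view shows the black cap in place.

```bash
python3 -c "
from station import *
print(finish_job())"
```

```text
the job is handed in; nothing more can be done
None
```

I swept the red, yellow and green caps one at a time into the bay with closed fingers, then lifted the arm clear and handed the job in at about 18 s; no verdict was reported.

**Caps:** the last pictures show all three flat in the bay, at x ≈ 0.66 m and y ≈ 0.024, -0.031 and -0.082 m. I measured the bay's centre at about (0.664, -0.030), so each cap is well inside the limits. The two cameras agree on the caps to about 2 mm.

**Bystanders:** the black cap, jar and tape roll measured within about 1 mm of where they started. I checked the phone and marker only by eye, and they look unmoved.

**Disagreement:** in the final top view the black-cap reading was off by about 28 mm. The gripper was partly covering it there, so I relied on the scene camera, which saw it clearly and unmoved.

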